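# Make up a junction-box set on the spring scale

## Robot

A 6-joint arm with a two-finger parallel gripper is mounted at the origin on the work surface. World frame = base frame: x ahead of the robot, y to its left, z up, the work surface at z = 0. Lengths are in m, angles in rad, forces in N, time in s.
With the tool pointing down it reaches from about 0.375 to 0.75 m from the base axis. Payload 9 kg.
Tool frame: the origin (TCP) lies midway between the tips of the shut fingers; the grasp point (between the pads) lies r.grip_point_offset behind it (r.grip_point_offset is the distance from the TCP to the grasp point, in m); z points along the fingers, y is the line along which they close (so a half turn about z gives the same grasp; the last joint's range is limited). The gripper opens to 85 mm and grips with 20 to 120 N. Pads are 22 mm wide; open, the fingers measure 114 mm over their backs; the gripper's body (76 mm by 85 mm) begins 54 mm behind the grasp point. The pads swing forward as they close: fully open they stand 13 mm farther back than shut.
Start: joints at [-1.548, 0.104, 0.097, 1.564, 0, 1.353], TCP at [0.143, -0.583, 0.231] pointing down, gripper open.
Joint ranges: [-2.99, 2.99], [-0.84, 1.86], [-1.1, 1.16], [-1.84, 2.11], [-1.51, 1.56], [-3.14, 3.14]. Speed limits (rad/s): [2.22, 2.22, 2.57, 3.14, 3.14, 3.14].

## Interface

Orientations are given as a unit quaternion [w, x, y, z].
In Python, from station import r gives the robot as it stands.
- The arm moves only by the tool arm_command, never from a script. Its argument "series" is a list of rows, each an object of numbers: "x", "y", "z": the shift along the tool's x, y, z in m; "wx", "wy", "wz": the turn, a rotation vector about the tool's x, y, z in degrees; "hand": the finger opening in m, from 0 to 0.0854. A call has 1 to 8 rows; each row is the pose to reach, as a shift and turn from the pose commanded when the call began, along the tool's axes at that moment; what a row does not reach only later rows make up. A row lasts 1/10 s, in which the tool goes at most 50 mm and 8.59 degrees, less where a joint would pass 70% of its speed; a pose out of reach is approached as far as the arm can. A call with a gripper value outside its range is refused whole. The fingers move at their own pace and stop on an object; "squeeze" is the grip in N (left out, the last holds). Time passes only in rows, so rows that repeat a pose let the fingers close. It gives the time, the measured TCP pose, the force, the opening and the grip force at its end, in the units of the state.
- r.read_state(): the state, without advancing time (a new reading comes with each control period).
- r.snapshot(name): name is "side" or "top" or "wrist"; returns a dict with "frame" (384x512x3 uint8, red, green, blue), "mtx" (3x3 intrinsics, pixels), "R" (3x3) and "t" (3): a world point X has camera coordinates R X + t. Camera axes: x right, y down, z forward; pixel columns grow to the right and rows downward; lengths in m; the calibration is good to about 2 mm. A picture is of the moment at which its call begins. There is no depth.
- r.hand_in(): hands the job in; it is judged then, once.
Trained networks look in a picture, given as the dict that the camera call returned (one of the last four; its "shot" number tells which), for a name from the list of things; names that differ only in an ending like _2 or _b are one class to them, and where a whole thing is asked for, a point or a joint stands for the part that bears it (a point fixed in the world has none). Each returns a list of dicts, best first, with "score" (0 to 1); they miss things now and then, are a little off and sometimes report something else, mostly with a low value. They report only what shows in the picture. A call takes as long as a camera call.
- r.regions_of(picture, target): "pixels" (384x512 bool, what is visible of it) and "box" ([left, top, width, height] in pixels, round what is visible of it).
- r.place_of(picture, target): "pixel" ([row, column] in pixels: a listed point, or the origin of a listed thing).
The state is a dict: "time_s": time; "joint_positions": joint angles; "joint_velocities": joint speeds; "joint_efforts": joint torques, N m; "tool_pos": TCP position; "tool_rot": TCP orientation; "contact_force": force on the tool from outside, world axes, zero at the start; "wrist_torque": the same for the moment, N m; "finger_gap": finger opening in m; "grip_force": force on a finger pad.
Only numpy, scipy, OpenCV 4.12 (cv2) and the standard library are available. Lean on these libraries where they do the work, as an engineer would, in place of code of your own. Each camera call takes 0.05 s, during which the arm holds its last target. There are 200 camera calls.

## Task

Make up the junction-box set on the spring scale, one piece after another so that each weight shows on the dial: stand the empty rectangular metal box, open side up, in the middle of the scale's round platform and let go of it, then stand the transformer inside it on its base, and last put the rectangular cover on, so that it sits down on the box's rim all round and level. Set every piece down gently: the sprung platform sinks as it is loaded and must not be jolted by a dropped piece or pushed down to its stop. Leave everything else on the bench where it is.

Things in the scene. Friction and masses are not known exactly. Their poses are not given: they have to be found in the camera images.
- scale: mechanical spring scale, fixed to the bench: grey housing 165 x 170 on plan, 112 high, a dial on its -x and +x faces; above it a round flat steel platform of radius 100 on a sprung column. Origin: centre of the housing's underside, on the bench, under the platform's centre
- platform_top (a point): centre of the top face of the scale's platform, 152 above the bench when empty; it moves down with the platform, which always stays level
- platform (a joint): how far the platform has sunk, in m: 0 empty, growing as it goes down, hard stop at 0.032. Spring rate 700 N/m (1.40 mm for each 100 g), damped: it settles in about 0.5 s after a load is let go
- jbox: rectangular cast metal box, open on top, 0.60 to 0.78 kg: 140 (own x) x 64 (own y) x 46 high, walls and floor 4 thick, inside 132 x 56 with a 10 x 10 screw pillar in each corner; a round spout, 24 across, centred 23 up, stands 10 out of each short end. Origin: centre of its underside, z up out of the open side
- cover: cover of that box, 0.26 to 0.34 kg, lying right side up: plate 140 (own x) x 64 (own y) x 4 thick; under it a locating panel 4 deep, 107 x 51 (102 x 46 in its lower 2), drops inside the rim between the pillars with 2.5 to spare on every side, either way round. Origin: centre of the panel's underside; the plate lies 4 to 8 above it; seated, the origin is 42 above the box's underside
- transformer: small open-frame transformer on its base, 0.21 to 0.28 kg: 42 (own x) x 34 (own y) x 34 high; dark laminated core 42 x 20 on a 4 thick black base, a rounded coil bulging from both its y sides (27 along x, 34 along y, 5 to 27 up). Its x end faces are flat, for gripping. Origin: centre of its underside
- round_box: bystander, not to be moved: round cast metal conduit box, open on top, 64 across and 46 high, with two short spouts. Origin: centre of its underside
- round_cover: bystander, not to be moved: flat round metal disc, 68 across, 5 thick. Origin: centre of its underside
- breaker: bystander, not to be moved: white three-pole circuit breaker, 54 x 70 x 57 with black toggles on top. Origin: centre of its underside
- tape: bystander, not to be moved: roll of black tape lying flat, 72 across, 19 high. Origin: centre of its underside
- screwdriver: bystander, not to be moved: screwdriver lying on the bench, 150 long. Origin: about the middle of its length
- gland: bystander, not to be moved: brass cable gland standing on end, 42 across, 46 high. Origin: centre of its underside
- spool: bystander, not to be moved: small spool of copper wire standing on its flange, 90 across, 55 high. Origin: centre of its underside

How it is judged:
On the way, in this order (a step that is already met when the one before it is completed fails the run):
1. the empty box stands upright in the middle of the platform (within 30 mm), let go and at rest (horizontal distance between jbox and platform_top below 0.03 m and z of jbox in the frame of platform_top between -0.003 and 0.003 m and angle between jbox's own z axis and vertical below 0.05 rad and contact force between the fingers and jbox below 0.1 N and linear speed of jbox below 0.02 m/s), for 0.2 s.
2. the transformer stands on its base on the floor of the box on the platform, let go (all of step 1 and z of transformer in the frame of jbox between 0.001 and 0.007 m and angle between transformer's own z axis and vertical below 0.08 rad and x of transformer in the frame of jbox between -0.066 and 0.066 m and y of transformer in the frame of jbox between -0.028 and 0.028 m and contact force between the fingers and transformer below 0.1 N and linear speed of transformer below 0.02 m/s), for 0.2 s.
At the end, for the whole second after the job is handed in: Box upright on the platform, within 30 mm of its centre; transformer on its base on the box's floor; cover right side up on the rim, seated within 1.5 mm, level with the box to 0.03 rad and within 6 mm of its centre each way; all let go and at rest (all of step 2 and z of cover in the frame of jbox between 0.0405 and 0.0435 m and x of cover in the frame of jbox between -0.006 and 0.006 m and y of cover in the frame of jbox between -0.006 and 0.006 m and angle between cover's own z axis and vertical below 0.05 rad and angle between the z axis of cover and the z axis of jbox, either way round below 0.03 rad and angle between the x axis of cover and the x axis of jbox, either way round below 0.15 rad and linear speed of cover below 0.02 m/s); the robot touches nothing.
It fails at once if the platform is pushed down to its stop (sunk more than 31 mm) (value of joint platform above 0.031 m).
It fails at once if a dropped or slammed piece jolts the platform (it sinks faster than 0.3 m/s) (velocity of joint platform above 0.3 m/s).
It fails at once if a piece of the set is dropped (it moves faster than 0.5 m/s, a fall of about 13 mm, with the fingers off it) ((linear speed of jbox above 0.5 m/s and contact force between the fingers and jbox below 0.1 N) or (linear speed of transformer above 0.5 m/s and contact force between the fingers and transformer below 0.1 N) or (linear speed of cover above 0.5 m/s and contact force between the fingers and cover below 0.1 N)).
It fails at once if a bystander is moved by more than 30 mm (distance of any of round_box, round_cover, breaker, tape, screwdriver, gland, spool from where it was at the start of the episode above 0.03 m).
It also fails if it takes over 72 s, if anything falls off the work surface, if the arm or the gripper's body presses on something with over 40 N, if the wrist force passes 120 N, or if a joint passes its speed limit or range.

## Working session

There is one attempt and no reset: what is moved stays moved. The work goes in short steps, Python scripts to look and compute and a tool call to move; the robot and the scene stay as the last step left them, time stands still between calls to the robot, and variables do not carry over. Pictures are saved under pics/ and viewed, at most 10 in all, crops included, and the job is handed in when it is done.

Besides the shell and the picture viewer there is one more tool, called by a JSON object that holds its "name" and its "arguments", one argument or row to a line. arm_command: Moves the arm, as the interface text tells. Its arguments: {"type":"object","properties":{"series":{"type":"array","items":{"type":"object","properties":{"x":{"type":"number"},"y":{"type":"number"},"z":{"type":"number"},"wx":{"type":"number"},"wy":{"type":"number"},"wz":{"type":"number"},"hand":{"type":"number"}}}},"squeeze":{"type":"number"}},"required":["series"]}

```bash
mkdir -p pics; ls
cat > h.py <<'E'
import numpy as np, cv2
from station import r
def ray(p,row,col):
    d=np.linalg.inv(p["mtx"])@np.array([col,row,1.]); R=np.array(p["R"]); 
    return -R.T@np.array(p["t"]), R.T@d
def at(p,row,col,z):
    c,d=ray(p,row,col); return c+d*(z-c[2])/d[2]
def proj(p,X):
    x=np.array(p["mtx"])@(np.array(p["R"])@np.array(X)+p["t"]); return x[:2]/x[2]
def save(p,n): cv2.imwrite(f"pics/{n}.png",p["frame"][:,:,::-1])
E
python3 - <<'E'
from h import *
s=r.read_state();print(s,r.grip_point_offset)
H=dict(jbox=0,cover=.004,transformer=0,platform_top=.152,breaker=0,spool=0,round_box=0,gland=0,tape=0,screwdriver=0.01,round_cover=0)
ims=[]
for v in ("top","side"):
    p=r.snapshot(v);save(p,v+"0");ims.append(p["frame"])
    print(v,(-np.array(p["R"]).T@p["t"]).round(3))
    for n in H:
        for o in r.place_of(p,n)[:2]: print(n,round(o["score"],2),np.round(o["pixel"]),at(p,*o["pixel"],H[n]).round(3))
    for n in ("jbox","cover","transformer"):
        for o in r.regions_of(p,n)[:1]:
            m=o["pixels"].astype(np.uint8);ys,xs=np.nonzero(m)
            print("  ",n,o["box"],cv2.minAreaRect(np.c_[xs,ys].astype(np.float32)))
E
```

```text
pics
{'time_s': 0.0, 'joint_positions': array([-1.54773757e+00,  1.04670684e-01,  9.64308816e-02,  1.56393613e+00,
       -3.06554739e-06,  1.35311404e+00]), 'joint_velocities': array([ 0.00032165,  0.00059989,  0.00100452, -0.0006925 , -0.0011729 ,
       -0.00029139]), 'joint_efforts': array([-3.35372584e-03, -5.56926191e+01,  5.03655696e+01,  1.68533163e-02,
       -3.75709315e-04,  3.35888876e-05]), 'tool_pos': array([ 0.14306354, -0.58232207,  0.23051798]), 'tool_rot': array([-6.86690037e-04,  9.92763975e-01,  1.20080029e-01,  6.54946914e-05]), 'contact_force': array([0.84622111, 0.73906503, 0.32271142]), 'wrist_torque': array([ 0.02258874, -0.00369951,  0.0263508 ]), 'grip_force': 0.0, 'finger_gap': 0.08530334231919337} 0.0187
top [ 0.47  -0.006  1.472]
jbox 0.56 [220. 352.] [ 0.43  -0.354  0.   ]
cover 0.9 [221. 173.] [0.434 0.316 0.004]
transformer 0.62 [162. 200.] [0.655 0.214 0.   ]
platform_top 0.89 [195. 254.] [0.522 0.01  0.152]
breaker 0.56 [171. 383.] [ 0.616 -0.478  0.   ]
spool 0.72 [149. 357.] [ 0.699 -0.382  0.   ]
round_box 0.56 [164. 313.] [ 0.643 -0.211  0.   ]

[... 1012 characters left out ...]
7 [144. 302.] [ 0.616 -0.47   0.   ]
breaker 0.33 [327. 137.] [0.612 0.476 0.   ]
spool 0.9 [152. 271.] [ 0.692 -0.364  0.   ]
round_box 0.68 [327. 135.] [0.619 0.479 0.   ]
round_box 0.39 [176. 263.] [ 0.644 -0.219  0.   ]
gland 0.58 [194. 207.] [ 0.753 -0.038  0.   ]
tape 0.76 [282. 284.] [0.369 0.163 0.   ]
screwdriver 0.63 [216. 335.] [ 0.348 -0.143  0.01 ]
round_cover 0.71 [328. 136.] [0.614 0.48  0.   ]
   jbox [312.9, 153.6, 20.5, 26.6] ((322.5, 167.0), (24.0, 17.0), 90.0)
   cover [220.0, 287.1, 35.8, 50.2] ((236.06895446777344, 311.6723937988281), (48.83787536621094, 25.62595558166504), 68.19859313964844)
   transformer [181.2, 245.0, 14.3, 15.7] ((186.5, 250.5), (15.0, 15.0), 90.0)
```

Run:
```python
import cv2
a=cv2.imread("pics/top0.png")[110:270,120:400]
cv2.imwrite("pics/t1.png",cv2.resize(a,(800,457),interpolation=cv2.INTER_CUBIC))
```

```text
(no output)
```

View pics/t1.png

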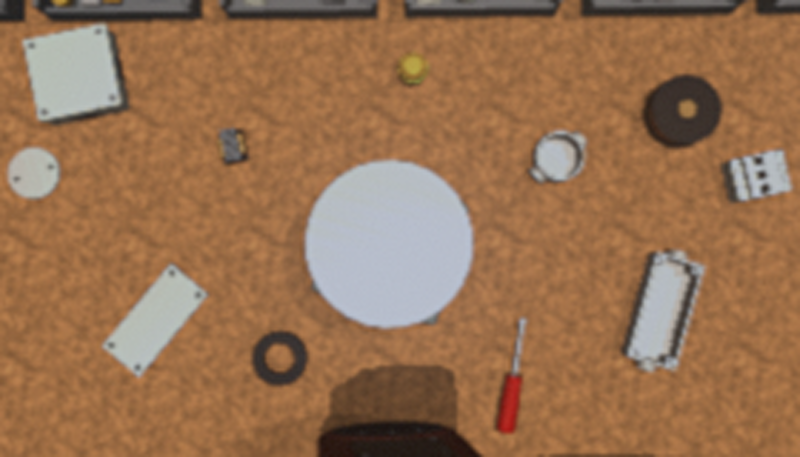

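The top view shows, in the crop, the platform at (389,243), the box at (664,310) with its long axis at about -17°, the cover at (155,320), and the transformer at (233,146). The positions from both cameras agree. I'll go above the box.

{"name": "arm_command", "arguments": {
  "series": [
    {"x":0.335,"y":-0.152,"z":-0.02,"wz":31,"hand":0.085},
    {"x":0.335,"y":-0.152,"z":-0.02,"wz":31},
    {"x":0.335,"y":-0.152,"z":-0.02,"wz":31},
    {"x":0.335,"y":-0.152,"z":-0.02,"wz":31},
    {"x":0.335,"y":-0.152,"z":-0.02,"wz":31},
    {"x":0.335,"y":-0.152,"z":-0.02,"wz":31},
    {"x":0.335,"y":-0.152,"z":-0.02,"wz":31},
    {"x":0.335,"y":-0.152,"z":-0.02,"wz":31}
  ]
}}

```text
schema error: expected keys x, y, z, wx, wy, wz, hand
```

```bash
cat >> h.py <<'E'
from scipy.spatial.transform import Rotation as Ro
def pose():
    s=r.read_state(); q=s["tool_rot"]; R=Ro.from_quat(np.r_[q[1:],q[0]]).as_matrix()
    return np.array(s["tool_pos"]),R,np.degrees(np.arctan2(R[1,0],R[0,0])),s
def go(X,yaw):
    P,R,psi,s=pose(); d=R.T@(np.array(X)-P); w=(psi-yaw+180)%360-180
    print("tool",P.round(4),"psi",round(psi,1),"tilt",np.degrees(np.arccos(-R[2,2])).round(2),"t",s["time_s"],"-> delta",d.round(4),"wz",round(w,1))
def rect(p,m,z):
    ys,xs=np.nonzero(m); W=np.array([at(p,y,x,z)[:2] for y,x in zip(ys,xs)]).astype(np.float32)*1000
    (c,(a,b),t)=cv2.minAreaRect(W); 
    if a<b: a,b,t=b,a,t+90
    return np.array(c)/1000,a,b,(t+90)%180-90
def find(p,n,z,zr):
    for o in r.place_of(p,n)[:2]: print(n,"place",round(o["score"],2),np.round(o["pixel"]),at(p,*o["pixel"],z).round(4))
    for o in r.regions_of(p,n)[:2]: print(n,"rect",round(o["score"],2),o["box"],rect(p,o["pixels"],zr))
E
python3 - <<'E'
from h import *
p=r.snapshot("wrist");save(p,"w1");print((-np.array(p["R"]).T@p["t"]).round(3),np.array(p["R"]).round(2))
find(p,"jbox",0,.046)
go([.432,-.355,.25],-17)
E
```

```text
[ 0.22  -0.565  0.374] [[ 0.24 -0.97  0.  ]
 [-0.92 -0.23  0.31]
 [-0.3  -0.07 -0.95]]
tool [ 0.1431 -0.5827  0.2314] psi 13.8 tilt 0.01 t 1.65 -> delta [ 0.3349 -0.1523 -0.0187] wz 30.8
```

View pics/w1.png

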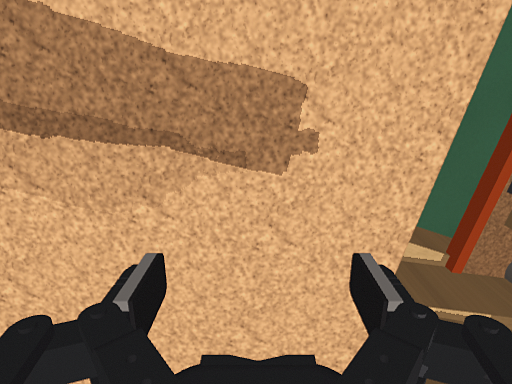

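The call was refused because every row needs all keys. The wrist picture only shows the bench and the fingers (row 255 and below). Repeating it with full rows.

{"name": "arm_command", "arguments": {
  "series": [
    {"x":0.335,"y":-0.152,"z":-0.02,"wx":0,"wy":0,"wz":31,"hand":0.085},
    {"x":0.335,"y":-0.152,"z":-0.02,"wx":0,"wy":0,"wz":31,"hand":0.085},
    {"x":0.335,"y":-0.152,"z":-0.02,"wx":0,"wy":0,"wz":31,"hand":0.085},
    {"x":0.335,"y":-0.152,"z":-0.02,"wx":0,"wy":0,"wz":31,"hand":0.085},
    {"x":0.335,"y":-0.152,"z":-0.02,"wx":0,"wy":0,"wz":31,"hand":0.085},
    {"x":0.335,"y":-0.152,"z":-0.02,"wx":0,"wy":0,"wz":31,"hand":0.085},
    {"x":0.335,"y":-0.152,"z":-0.02,"wx":0,"wy":0,"wz":31,"hand":0.085},
    {"x":0.335,"y":-0.152,"z":-0.02,"wx":0,"wy":0,"wz":31,"hand":0.085}
  ]
}}

```text
time_s: 2.45
tool_pos: [0.4348, -0.3525, 0.2518]
tool_rot: [0.0, 0.989, -0.148, 0.001]
contact_force: [-0.5, -0.6, -0.4]
finger_gap: 0.0849
grip_force: 0.0
```

Run:
```python
from h import *
p=r.snapshot("wrist");save(p,"w2");print((-np.array(p["R"]).T@p["t"]).round(3))
find(p,"jbox",0,.046)
go([.432,-.355,.25],-17)
```

```text
[ 0.51  -0.377  0.395]
jbox place 0.68 [157. 253.] [ 0.4352 -0.3489  0.    ]
jbox rect 0.72 [222.4, 91.4, 61.7, 132.8] (array([ 0.43878378, -0.34984808]), 154.4673614501953, 65.97040557861328, -17.191558837890625)
tool [ 0.4331 -0.3543  0.2514] psi -17.0 tilt 0.02 t 2.6 -> delta [-0.0009  0.001   0.0014] wz -0.0
```

View pics/w2.png

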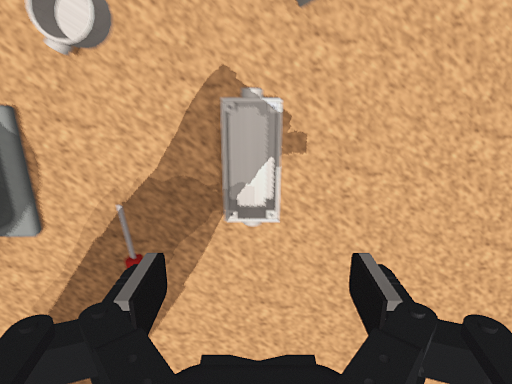

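The box is in view, with rim corners at about (col 222–283, row 98–222). It is already parallel to the tool, and the rectangle fit of -17.2° agrees.

Run:
```python
from h import *
p=r.snapshot("wrist")
C=np.array([at(p,a,b,.046) for a,b in((98,221),(98,283),(222,225),(222,281))]);print(C.round(4),C.mean(0))
print(np.linalg.norm(C[0]-C[1]),np.linalg.norm(C[2]-C[3]),np.linalg.norm(C[0]-C[2]))
go([*C.mean(0)[:2],.004],-17.1)
```

```text
[[ 0.5118 -0.3403  0.046 ]
 [ 0.4928 -0.4022  0.046 ]
 [ 0.3778 -0.299   0.046 ]
 [ 0.3584 -0.3621  0.046 ]] [ 0.43523232 -0.35088969  0.046     ]
0.06474428411946873 0.06605020280528305 0.14020238083916906
tool [ 0.4322 -0.3551  0.2513] psi -17.1 tilt 0.02 t 2.65 -> delta [ 0.0016 -0.005   0.2473] wz -0.0
```

{"name": "arm_command", "arguments": {
  "series": [
    {"x":0.002,"y":-0.005,"z":0.15,"wx":0,"wy":0,"wz":0,"hand":0.085},
    {"x":0.002,"y":-0.005,"z":0.15,"wx":0,"wy":0,"wz":0,"hand":0.085},
    {"x":0.002,"y":-0.005,"z":0.15,"wx":0,"wy":0,"wz":0,"hand":0.085},
    {"x":0.002,"y":-0.005,"z":0.19,"wx":0,"wy":0,"wz":0,"hand":0.085},
    {"x":0.002,"y":-0.005,"z":0.22,"wx":0,"wy":0,"wz":0,"hand":0.085},
    {"x":0.002,"y":-0.005,"z":0.243,"wx":0,"wy":0,"wz":0,"hand":0.085},
    {"x":0.002,"y":-0.005,"z":0.243,"wx":0,"wy":0,"wz":0,"hand":0.085}
  ]
}}

```text
time_s: 3.35
tool_pos: [0.4327, -0.3498, 0.0046]
tool_rot: [-0.002, 0.989, -0.151, -0.002]
contact_force: [-0.3, 0.8, 0.5]
finger_gap: 0.0853
grip_force: 0.0
```

{"name": "arm_command", "arguments": {
  "series": [
    {"x":0,"y":0,"z":0,"wx":0,"wy":0,"wz":0,"hand":0.05},
    {"x":0,"y":0,"z":0,"wx":0,"wy":0,"wz":0,"hand":0.05},
    {"x":0,"y":0,"z":0,"wx":0,"wy":0,"wz":0,"hand":0.05},
    {"x":0,"y":0,"z":0,"wx":0,"wy":0,"wz":0,"hand":0.05}
  ],
  "squeeze": 50
}}

```text
time_s: 3.75
tool_pos: [0.436, -0.3523, 0.0102]
tool_rot: [0.001, 0.989, -0.15, 0.001]
contact_force: [-3.2, 0.5, 7.3]
finger_gap: 0.0631
grip_force: 58.9
```

{"name": "arm_command", "arguments": {
  "series": [
    {"x":0,"y":0,"z":-0.02,"wx":0,"wy":0,"wz":0,"hand":0.05},
    {"x":0,"y":0,"z":-0.05,"wx":0,"wy":0,"wz":0,"hand":0.05},
    {"x":0,"y":0,"z":-0.09,"wx":0,"wy":0,"wz":0,"hand":0.05},
    {"x":0,"y":0,"z":-0.13,"wx":0,"wy":0,"wz":-7,"hand":0.05},
    {"x":0,"y":0,"z":-0.17,"wx":0,"wy":0,"wz":-15,"hand":0.05},
    {"x":0,"y":0,"z":-0.21,"wx":0,"wy":0,"wz":-23,"hand":0.05},
    {"x":0,"y":0,"z":-0.235,"wx":0,"wy":0,"wz":-30,"hand":0.05},
    {"x":0,"y":0,"z":-0.245,"wx":0,"wy":0,"wz":-37,"hand":0.05}
  ]
}}

```text
time_s: 4.55
tool_pos: [0.4361, -0.3519, 0.2568]
tool_rot: [0.002, 0.985, 0.174, 0.001]
contact_force: [0.5, 0.3, -6.6]
finger_gap: 0.063
grip_force: 58.9
```

Run:
```python
from h import *
go([.522,.010,.25],60); s=pose()[3]; print(s["finger_gap"],s["grip_force"],s["contact_force"])
p=r.snapshot("wrist"); find(p,"platform_top",.152,.152)
```

```text
tool [ 0.4361 -0.3519  0.2568] psi 20.1 tilt 0.25 t 4.55 -> delta [ 0.205  -0.3104  0.0057] wz -39.9
0.06301169981072513 58.8604599237442 [ 0.47013131  0.25518434 -6.62951233]
```

{"name": "arm_command", "arguments": {
  "series": [
    {"x":0.025,"y":-0.038,"z":0,"wx":0,"wy":0,"wz":-5,"hand":0.05},
    {"x":0.05,"y":-0.076,"z":0,"wx":0,"wy":0,"wz":-10,"hand":0.05},
    {"x":0.08,"y":-0.116,"z":0,"wx":0,"wy":0,"wz":-16,"hand":0.05},
    {"x":0.105,"y":-0.156,"z":0,"wx":0,"wy":0,"wz":-22,"hand":0.05},
    {"x":0.13,"y":-0.196,"z":0,"wx":0,"wy":0,"wz":-28,"hand":0.05},
    {"x":0.156,"y":-0.236,"z":0,"wx":0,"wy":0,"wz":-34,"hand":0.05},
    {"x":0.18,"y":-0.274,"z":0,"wx":0,"wy":0,"wz":-40,"hand":0.05},
    {"x":0.2,"y":-0.302,"z":0,"wx":0,"wy":0,"wz":-40,"hand":0.05}
  ]
}}

```text
time_s: 5.5
tool_pos: [0.5208, 0.0037, 0.2517]
tool_rot: [-0.001, 0.867, 0.499, -0.001]
contact_force: [0.3, -0.5, -6.9]
finger_gap: 0.0634
grip_force: 59.7
```

{"name": "arm_command", "arguments": {
  "series": [
    {"x":0.002,"y":-0.005,"z":0,"wx":0,"wy":0,"wz":0,"hand":0.05},
    {"x":0.002,"y":-0.005,"z":0,"wx":0,"wy":0,"wz":0,"hand":0.05}
  ]
}}

```text
time_s: 5.7
tool_pos: [0.5174, 0.0062, 0.2519]
tool_rot: [-0.001, 0.867, 0.498, -0.001]
contact_force: [0.1, -0.6, -6.4]
finger_gap: 0.0632
grip_force: 59.7
```

Run:
```python
from h import *
p=r.snapshot("top"); 
for q in(p,r.snapshot("wrist"),r.snapshot("side")):
  save(q,"w3"if q["shot"]==p["shot"]+1 else "x"); find(q,"platform_top",.152,.152)
go([.522,.010,.16],60)
```

```text
platform_top rect 0.65 [271.2, 188.2, 13.7, 30.0] (array([ 0.4948631 , -0.07737706]), 114.47367095947266, 23.518505096435547, -19.21259307861328)
platform_top rect 0.62 [136.2, 55.4, 253.1, 201.6] (array([0.53283124, 0.02120535]), 197.91490173339844, 155.68502807617188, -31.299209594726562)
platform_top place 0.62 [191. 266.] [0.5108 0.0149 0.152 ]
platform_top rect 0.89 [231.6, 170.2, 66.2, 44.3] (array([0.51426917, 0.01659129]), 193.41571044921875, 185.363525390625, 40.9144287109375)
tool [0.5182 0.0045 0.2533] psi 59.7 tilt 0.01 t 6.15 -> delta [0.0067 0.0005 0.0933] wz -0.3
```

{"name": "arm_command", "arguments": {
  "series": [
    {"x":0.006,"y":0,"z":0.03,"wx":0,"wy":0,"wz":0,"hand":0.05},
    {"x":0.006,"y":0,"z":0.06,"wx":0,"wy":0,"wz":0,"hand":0.05},
    {"x":0.006,"y":0,"z":0.078,"wx":0,"wy":0,"wz":0,"hand":0.05},
    {"x":0.006,"y":0,"z":0.086,"wx":0,"wy":0,"wz":0,"hand":0.05},
    {"x":0.006,"y":0,"z":0.09,"wx":0,"wy":0,"wz":0,"hand":0.05},
    {"x":0.006,"y":0,"z":0.094,"wx":0,"wy":0,"wz":0,"hand":0.05},
    {"x":0.006,"y":0,"z":0.097,"wx":0,"wy":0,"wz":0,"hand":0.05},
    {"x":0.006,"y":0,"z":0.097,"wx":0,"wy":0,"wz":0,"hand":0.05}
  ]
}}

```text
time_s: 6.95
tool_pos: [0.5217, 0.0101, 0.1571]
tool_rot: [0.001, 0.867, 0.498, 0.001]
contact_force: [0.3, -0.4, -2.3]
finger_gap: 0.0633
grip_force: 60.1
```

{"name": "arm_command", "arguments": {
  "series": [
    {"x":0,"y":0,"z":0.002,"wx":0,"wy":0,"wz":0,"hand":0.05},
    {"x":0,"y":0,"z":0.0035,"wx":0,"wy":0,"wz":0,"hand":0.05},
    {"x":0,"y":0,"z":0.0035,"wx":0,"wy":0,"wz":0,"hand":0.05}
  ]
}}

```text
time_s: 7.25
tool_pos: [0.5218, 0.0101, 0.1533]
tool_rot: [0.001, 0.867, 0.498, 0.001]
contact_force: [1.5, -1.2, -0.5]
finger_gap: 0.0632
grip_force: 60.4
```

{"name": "arm_command", "arguments": {
  "series": [
    {"x":0,"y":0,"z":0,"wx":0,"wy":0,"wz":0,"hand":0.068},
    {"x":0,"y":0,"z":0,"wx":0,"wy":0,"wz":0,"hand":0.075},
    {"x":0,"y":0,"z":0,"wx":0,"wy":0,"wz":0,"hand":0.085},
    {"x":0,"y":0,"z":0,"wx":0,"wy":0,"wz":0,"hand":0.085},
    {"x":0,"y":0,"z":0,"wx":0,"wy":0,"wz":0,"hand":0.085},
    {"x":0,"y":0,"z":0,"wx":0,"wy":0,"wz":0,"hand":0.085}
  ]
}}

```text
time_s: 7.85
tool_pos: [0.5212, 0.0103, 0.1528]
tool_rot: [0.0, 0.867, 0.498, -0.0]
contact_force: [-0.2, -0.4, 0.3]
finger_gap: 0.0853
grip_force: 0.0
```

{"name": "arm_command", "arguments": {
  "series": [
    {"x":0,"y":0,"z":-0.03,"wx":0,"wy":0,"wz":0,"hand":0.085},
    {"x":0,"y":0,"z":-0.07,"wx":0,"wy":0,"wz":0,"hand":0.085},
    {"x":0,"y":0,"z":-0.11,"wx":0,"wy":0,"wz":0,"hand":0.085},
    {"x":0,"y":0,"z":-0.15,"wx":0,"wy":0,"wz":0,"hand":0.085},
    {"x":0,"y":0,"z":-0.17,"wx":0,"wy":0,"wz":0,"hand":0.085},
    {"x":0,"y":0,"z":-0.17,"wx":0,"wy":0,"wz":0,"hand":0.085},
    {"x":0,"y":0,"z":-0.17,"wx":0,"wy":0,"wz":0,"hand":0.085}
  ]
}}

```text
time_s: 8.55
tool_pos: [0.5214, 0.0102, 0.3225]
tool_rot: [0.0, 0.867, 0.498, 0.0]
contact_force: [0.1, -0.3, -0.2]
finger_gap: 0.0854
grip_force: 0.0
```

Run:
```python
from h import *
p=r.snapshot("wrist");save(p,"w4"); find(p,"jbox",.1425,.1885); find(p,"platform_top",.1425,.1425)
q=r.snapshot("top");find(q,"jbox",.1425,.1885); find(q,"transformer",0,.034)
go([.652,.215,.25],60)
```

```text
jbox place 0.72 [172. 257.] [0.5195 0.0062 0.1425]
jbox place 0.39 [111. 120.] [0.4349 0.1269 0.1425]
jbox rect 0.73 [219.4, 90.7, 79.0, 164.1] (array([0.52298407, 0.01082295]), 153.46121215820312, 65.27173614501953, 59.998191833496094)
platform_top place 0.65 [280. 226.] [ 0.423  -0.0864  0.1425]
platform_top rect 0.75 [165.7, 71.7, 192.1, 188.7] (array([0.52188904, 0.00343892]), 199.2813720703125, 196.96983337402344, 38.76842498779297)
transformer place 0.57 [164. 202.] [0.6499 0.2083 0.    ]
transformer rect 0.51 [195.0, 154.9, 10.2, 12.8] (array([0.65512427, 0.20707799]), 44.875022888183594, 37.002132415771484, -0.0200347900390625)
tool [0.5211 0.0103 0.3225] psi 59.8 tilt 0.02 t 9.05 -> delta [0.2428 0.0102 0.0725] wz -0.2
```

View pics/w4.png

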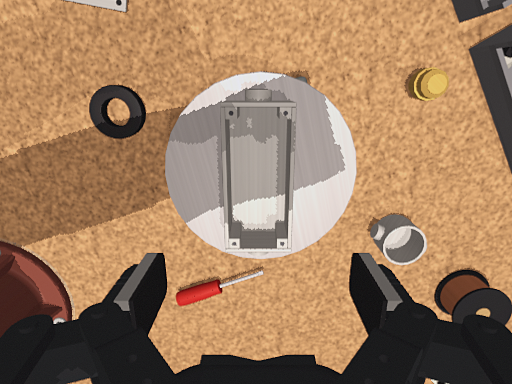

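The box stands in the middle of the platform, upright, with rim corners at about (222–297, 103–250), centred within a few mm. Next, the transformer.

{"name": "arm_command", "arguments": {
  "series": [
    {"x":0.243,"y":0.01,"z":0,"wx":0,"wy":0,"wz":0,"hand":0.085},
    {"x":0.243,"y":0.01,"z":0.03,"wx":0,"wy":0,"wz":0,"hand":0.085},
    {"x":0.243,"y":0.01,"z":0.07,"wx":0,"wy":0,"wz":0,"hand":0.085},
    {"x":0.243,"y":0.01,"z":0.07,"wx":0,"wy":0,"wz":0,"hand":0.085},
    {"x":0.243,"y":0.01,"z":0.07,"wx":0,"wy":0,"wz":0,"hand":0.085},
    {"x":0.243,"y":0.01,"z":0.07,"wx":0,"wy":0,"wz":0,"hand":0.085},
    {"x":0.243,"y":0.01,"z":0.07,"wx":0,"wy":0,"wz":0,"hand":0.085},
    {"x":0.243,"y":0.01,"z":0.07,"wx":0,"wy":0,"wz":0,"hand":0.085}
  ]
}}

```text
time_s: 9.85
tool_pos: [0.652, 0.2146, 0.2537]
tool_rot: [0.0, 0.867, 0.498, 0.0]
contact_force: [0.4, -0.2, 0.6]
finger_gap: 0.0851
grip_force: 0.0
```

Run:
```python
from h import *
p=r.snapshot("wrist");save(p,"w5f"); find(p,"transformer",0,.034)
go([.652,.215,.25],60)
o=r.place_of(p,"transformer")[0]["pixel"];y,x=int(o[0]),int(o[1]);print(y-75,x-100)
a=p["frame"][max(0,y-75):y+75,max(0,x-100):x+100,::-1];cv2.imwrite("pics/w5.png",cv2.resize(a,None,fx=3,fy=3))
```

```text
transformer place 0.76 [154. 260.] [0.6561 0.2134 0.    ]
transformer rect 0.82 [242.0, 136.2, 40.0, 43.7] (array([0.65844043, 0.2130174 ]), 42.78253936767578, 34.78318786621094, 12.06470012664795)
tool [0.6523 0.2141 0.2547] psi 59.7 tilt 0.14 t 10.0 -> delta [ 0.0006 -0.0007  0.0047] wz -0.3
78 160
```

View pics/w5.png

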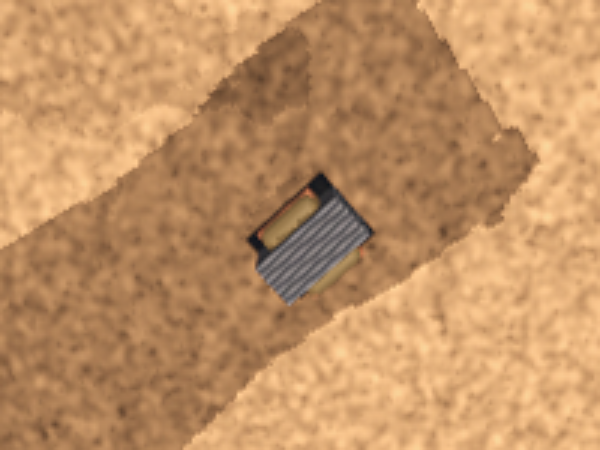

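The transformer's core top has crop corners (258,265), (292,303), (374,235) and (340,195), and the coils bulge on both sides.

Run:
```python
from h import *
p=r.snapshot("wrist")
C=np.array([at(p,78+y/3,160+x/3,.034) for x,y in((258,265),(292,303),(374,235),(340,195))])
a=(C[2]+C[3]-C[0]-C[1])/2; yaw=np.degrees(np.arctan2(a[1],a[0]))
print(C.mean(0),np.linalg.norm(a),np.linalg.norm(C[0]-C[1]),yaw)
for k in(90,-90): go([*C.mean(0)[:2],.002],yaw+k)
print(pose()[3]["joint_positions"])
```

```text
[0.660331   0.20798928 0.034     ] 0.041506163602293415 0.020177695631379066 10.463190007701401
tool [0.6522 0.2144 0.2543] psi 59.7 tilt 0.12 t 10.1 -> delta [-0.0017  0.0098  0.2523] wz -40.7
tool [0.6522 0.2144 0.2543] psi 59.7 tilt 0.12 t 10.1 -> delta [-0.0017  0.0098  0.2523] wz 139.3
[ 1.27705605e-01  3.89585810e-01  4.67349927e-01  1.64655407e+00
 -1.33057586e-04  2.22680633e+00]
```

{"name": "arm_command", "arguments": {
  "series": [
    {"x":-0.001,"y":0.009,"z":0.04,"wx":0,"wy":0,"wz":-8,"hand":0.085},
    {"x":-0.001,"y":0.009,"z":0.08,"wx":0,"wy":0,"wz":-16,"hand":0.085},
    {"x":-0.001,"y":0.009,"z":0.11,"wx":0,"wy":0,"wz":-24,"hand":0.085},
    {"x":-0.001,"y":0.009,"z":0.14,"wx":0,"wy":0,"wz":-32,"hand":0.085},
    {"x":-0.001,"y":0.009,"z":0.17,"wx":0,"wy":0,"wz":-41,"hand":0.085},
    {"x":-0.001,"y":0.009,"z":0.2,"wx":0,"wy":0,"wz":-41,"hand":0.085},
    {"x":-0.001,"y":0.009,"z":0.23,"wx":0,"wy":0,"wz":-41,"hand":0.085},
    {"x":-0.001,"y":0.009,"z":0.25,"wx":0,"wy":0,"wz":-41,"hand":0.085}
  ]
}}

```text
time_s: 10.9
tool_pos: [0.6584, 0.2092, 0.0009]
tool_rot: [-0.0, 0.638, 0.77, -0.001]
contact_force: [-0.3, -0.2, 0.2]
finger_gap: 0.085
grip_force: 0.0
```

{"name": "arm_command", "arguments": {
  "series": [
    {"x":0,"y":0,"z":0,"wx":0,"wy":0,"wz":0,"hand":0.06},
    {"x":0,"y":0,"z":0,"wx":0,"wy":0,"wz":0,"hand":0.03},
    {"x":0,"y":0,"z":0,"wx":0,"wy":0,"wz":0,"hand":0.03},
    {"x":0,"y":0,"z":0,"wx":0,"wy":0,"wz":0,"hand":0.03},
    {"x":0,"y":0,"z":0,"wx":0,"wy":0,"wz":0,"hand":0.03},
    {"x":0,"y":0,"z":0,"wx":0,"wy":0,"wz":0,"hand":0.03}
  ],
  "squeeze": 35
}}

```text
time_s: 11.5
tool_pos: [0.6608, 0.2099, 0.0053]
tool_rot: [0.001, 0.637, 0.77, 0.001]
contact_force: [-0.6, -1.0, 7.2]
finger_gap: 0.0414
grip_force: 37.5
```

{"name": "arm_command", "arguments": {
  "series": [
    {"x":0,"y":0,"z":-0.025,"wx":0,"wy":0,"wz":0,"hand":0.03},
    {"x":0,"y":0,"z":-0.07,"wx":0,"wy":0,"wz":0,"hand":0.03},
    {"x":0,"y":0,"z":-0.12,"wx":0,"wy":0,"wz":0,"hand":0.03},
    {"x":0,"y":0,"z":-0.17,"wx":0,"wy":0,"wz":0,"hand":0.03},
    {"x":0,"y":0,"z":-0.22,"wx":0,"wy":0,"wz":-5,"hand":0.03},
    {"x":-0.02,"y":-0.02,"z":-0.26,"wx":0,"wy":0,"wz":-11,"hand":0.03},
    {"x":-0.05,"y":-0.05,"z":-0.26,"wx":0,"wy":0,"wz":-18,"hand":0.03},
    {"x":-0.08,"y":-0.08,"z":-0.26,"wx":0,"wy":0,"wz":-25,"hand":0.03}
  ]
}}

```text
time_s: 12.3
tool_pos: [0.596, 0.1156, 0.2652]
tool_rot: [0.002, 0.453, 0.892, 0.001]
contact_force: [-0.0, -0.9, -2.2]
finger_gap: 0.0415
grip_force: 36.7
```

Run:
```python
from h import *
go([.522,.0105,.25],150); s=pose()[3]; print(s["finger_gap"],s["contact_force"])
q=r.snapshot("top");find(q,"jbox",.1425,.1885);save(q,"t2")
```

```text
tool [0.596  0.1156 0.2652] psi 126.1 tilt 0.25 t 12.3 -> delta [-0.0412 -0.1218  0.0149] wz -23.9
0.04151538062891914 [-0.03571682 -0.89706973 -2.2435207 ]
jbox place 0.71 [195. 256.] [0.5236 0.0055 0.1425]
jbox rect 0.98 [233.6, 178.8, 41.7, 35.3] (array([0.52060455, 0.0094434 ]), 160.51695251464844, 70.59606170654297, 62.776023864746094)
```

{"name": "arm_command", "arguments": {
  "series": [
    {"x":-0.012,"y":-0.035,"z":0,"wx":0,"wy":0,"wz":-7,"hand":0.03},
    {"x":-0.026,"y":-0.075,"z":0,"wx":0,"wy":0,"wz":-14,"hand":0.03},
    {"x":-0.036,"y":-0.105,"z":0,"wx":0,"wy":0,"wz":-21,"hand":0.03},
    {"x":-0.041,"y":-0.122,"z":0,"wx":0,"wy":0,"wz":-24,"hand":0.03},
    {"x":-0.041,"y":-0.122,"z":0,"wx":0,"wy":0,"wz":-24,"hand":0.03},
    {"x":-0.041,"y":-0.122,"z":0.003,"wx":0,"wy":0,"wz":-24,"hand":0.03}
  ]
}}

```text
time_s: 13.05
tool_pos: [0.5216, 0.012, 0.2607]
tool_rot: [0.001, 0.262, 0.965, 0.0]
contact_force: [0.4, 0.7, -3.0]
finger_gap: 0.0417
grip_force: 37.2
```

Run:
```python
from h import *
p=r.snapshot("wrist");save(p,"w6");find(p,"jbox",.1425,.1885)
find(p,"transformer",.26,.29)
go([.5215,.010,.152],150)
```

```text
jbox place 0.72 [191. 256.] [0.5244 0.0075 0.1425]
jbox rect 0.63 [147.9, 155.7, 215.7, 92.8] (array([0.51785797, 0.00996849]), 152.23516845703125, 73.26937103271484, 60.03427505493164)
transformer place 0.92 [249. 254.] [0.518  0.0104 0.26  ]
transformer rect 0.76 [205.6, 218.5, 102.8, 87.0] (array([0.51107321, 0.01648746]), 41.311279296875, 39.674171447753906, 59.66366195678711)
transformer rect 0.47 [149.4, 154.2, 211.8, 93.6] (array([0.48713388, 0.02909611]), 80.1238021850586, 38.41374206542969, 60.45303726196289)
tool [0.5211 0.0124 0.2596] psi 149.8 tilt 0.02 t 13.3 -> delta [-0.0016 -0.0019  0.1076] wz -0.2
```

View pics/w6.png

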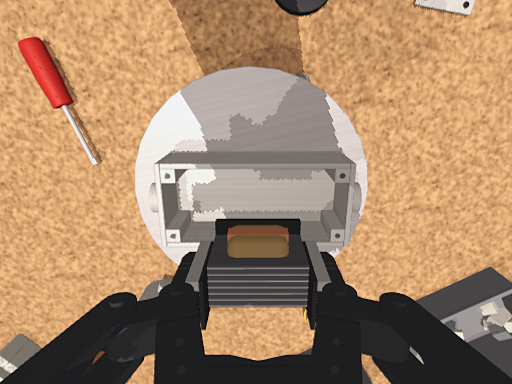

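The transformer hangs level over the box and parallel to it, its base edge at row 225, with room all round.

{"name": "arm_command", "arguments": {
  "series": [
    {"x":-0.002,"y":-0.002,"z":0.03,"wx":0,"wy":0,"wz":0,"hand":0.03},
    {"x":-0.002,"y":-0.002,"z":0.06,"wx":0,"wy":0,"wz":0,"hand":0.03},
    {"x":-0.002,"y":-0.002,"z":0.085,"wx":0,"wy":0,"wz":0,"hand":0.03},
    {"x":-0.002,"y":-0.002,"z":0.096,"wx":0,"wy":0,"wz":0,"hand":0.03},
    {"x":-0.002,"y":-0.002,"z":0.101,"wx":0,"wy":0,"wz":0,"hand":0.03},
    {"x":-0.002,"y":-0.002,"z":0.105,"wx":0,"wy":0,"wz":0,"hand":0.03},
    {"x":-0.002,"y":-0.002,"z":0.108,"wx":0,"wy":0,"wz":0,"hand":0.03},
    {"x":-0.002,"y":-0.002,"z":0.108,"wx":0,"wy":0,"wz":0,"hand":0.03}
  ]
}}

```text
time_s: 14.1
tool_pos: [0.5218, 0.0089, 0.1523]
tool_rot: [0.0, 0.261, 0.965, -0.0]
contact_force: [-0.2, -0.3, -3.0]
finger_gap: 0.0415
grip_force: 37.2
```

{"name": "arm_command", "arguments": {
  "series": [
    {"x":0,"y":0,"z":0.002,"wx":0,"wy":0,"wz":0,"hand":0.03},
    {"x":0,"y":0,"z":0.003,"wx":0,"wy":0,"wz":0,"hand":0.03},
    {"x":0,"y":0,"z":0.003,"wx":0,"wy":0,"wz":0,"hand":0.03}
  ]
}}

```text
time_s: 14.4
tool_pos: [0.5219, 0.0088, 0.1492]
tool_rot: [0.001, 0.261, 0.965, -0.0]
contact_force: [1.1, -0.4, 0.2]
finger_gap: 0.0412
grip_force: 37.4
```

{"name": "arm_command", "arguments": {
  "series": [
    {"x":0,"y":0,"z":0,"wx":0,"wy":0,"wz":0,"hand":0.045},
    {"x":0,"y":0,"z":0,"wx":0,"wy":0,"wz":0,"hand":0.052},
    {"x":0,"y":0,"z":0,"wx":0,"wy":0,"wz":0,"hand":0.058},
    {"x":0,"y":0,"z":0,"wx":0,"wy":0,"wz":0,"hand":0.058},
    {"x":0,"y":0,"z":0,"wx":0,"wy":0,"wz":0,"hand":0.058},
    {"x":0,"y":0,"z":-0.02,"wx":0,"wy":0,"wz":0,"hand":0.058},
    {"x":0,"y":0,"z":-0.05,"wx":0,"wy":0,"wz":0,"hand":0.058},
    {"x":0,"y":0,"z":-0.09,"wx":0,"wy":0,"wz":0,"hand":0.085}
  ]
}}

```text
time_s: 15.2
tool_pos: [0.5205, 0.0092, 0.2383]
tool_rot: [-0.001, 0.261, 0.965, -0.0]
contact_force: [1.3, -0.8, 0.4]
finger_gap: 0.0711
grip_force: 0.0
```

{"name": "arm_command", "arguments": {
  "series": [
    {"x":0,"y":0,"z":-0.04,"wx":0,"wy":0,"wz":0,"hand":0.085},
    {"x":0,"y":0,"z":-0.08,"wx":0,"wy":0,"wz":0,"hand":0.085},
    {"x":0,"y":0,"z":-0.09,"wx":0,"wy":0,"wz":0,"hand":0.085},
    {"x":0,"y":0,"z":-0.09,"wx":0,"wy":0,"wz":0,"hand":0.085}
  ]
}}

```text
time_s: 15.6
tool_pos: [0.5223, 0.0088, 0.3305]
tool_rot: [0.002, 0.261, 0.965, -0.0]
contact_force: [-0.9, 0.6, -0.9]
finger_gap: 0.0852
grip_force: 0.0
```

Run:
```python
from h import *
p=r.snapshot("wrist");save(p,"w7");find(p,"jbox",.139,.185)
find(p,"transformer",.143,.177)
go([.428,.318,.25],138)
```

```text
jbox place 0.55 [320.  50.] [ 0.5618 -0.3204  0.139 ]
jbox rect 0.7 [175.4, 137.2, 166.9, 73.7] (array([0.51891437, 0.00911834]), 153.64981079101562, 71.90861511230469, 59.789363861083984)
transformer place 0.84 [165. 254.] [0.5183 0.0057 0.143 ]
transformer place 0.39 [273. 309.] [ 0.664  -0.0052  0.143 ]
transformer rect 0.16 [267.4, 0.4, 58.0, 28.3] (array([0.41859015, 0.10468971]), 44.017173767089844, 18.250286102294922, 59.79108428955078)
tool [0.5209 0.0091 0.327 ] psi 149.8 tilt 0.15 t 15.85 -> delta [0.2355 0.2203 0.0774] wz 11.8
```

View pics/w7.png

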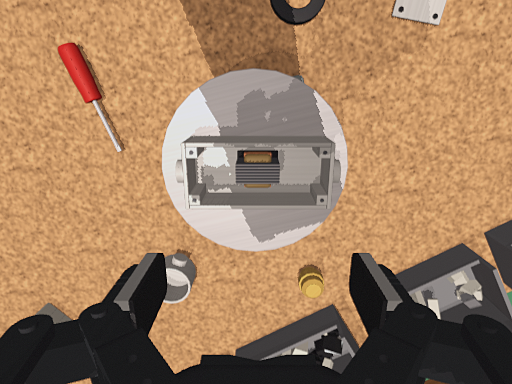

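The transformer stands centred in the box (core at 257,172), with box rim corners at about (182,137), (335,136), (187,208) and (335,206). Now the cover.

{"name": "arm_command", "arguments": {
  "series": [
    {"x":0.236,"y":0.22,"z":0,"wx":0,"wy":0,"wz":3,"hand":0.085},
    {"x":0.236,"y":0.22,"z":0,"wx":0,"wy":0,"wz":6,"hand":0.085},
    {"x":0.236,"y":0.22,"z":0.03,"wx":0,"wy":0,"wz":12,"hand":0.085},
    {"x":0.236,"y":0.22,"z":0.077,"wx":0,"wy":0,"wz":12,"hand":0.085},
    {"x":0.236,"y":0.22,"z":0.077,"wx":0,"wy":0,"wz":12,"hand":0.085},
    {"x":0.236,"y":0.22,"z":0.077,"wx":0,"wy":0,"wz":12,"hand":0.085},
    {"x":0.236,"y":0.22,"z":0.077,"wx":0,"wy":0,"wz":12,"hand":0.085},
    {"x":0.236,"y":0.22,"z":0.077,"wx":0,"wy":0,"wz":12,"hand":0.085}
  ]
}}

```text
time_s: 16.65
tool_pos: [0.4251, 0.3205, 0.2482]
tool_rot: [-0.002, 0.358, 0.934, -0.001]
contact_force: [0.4, -0.2, -0.5]
finger_gap: 0.0852
grip_force: 0.0
```

{"name": "arm_command", "arguments": {
  "series": [
    {"x":0,"y":0,"z":0,"wx":0,"wy":0,"wz":0,"hand":0.085},
    {"x":0,"y":0,"z":0,"wx":0,"wy":0,"wz":0,"hand":0.085}
  ]
}}

```text
time_s: 16.85
tool_pos: [0.4285, 0.3171, 0.2517]
tool_rot: [0.0, 0.36, 0.933, -0.0]
contact_force: [0.1, 0.4, -0.3]
finger_gap: 0.0851
grip_force: 0.0
```

Run:
```python
from h import *
p=r.snapshot("wrist");save(p,"w8");find(p,"cover",0,.008)
go([.428,.318,.25],138); print(pose()[3]["joint_positions"].round(2))
```

```text
cover place 0.6 [160. 258.] [0.4333 0.3123 0.    ]
cover rect 0.56 [229.1, 99.4, 56.3, 112.6] (array([0.43075055, 0.31224307]), 141.57846069335938, 65.89715576171875, -40.16971969604492)
tool [0.4289 0.317  0.2522] psi 137.7 tilt 0.04 t 17.0 -> delta [0.0014 0.0002 0.0022] wz -0.3
[ 0.39 -0.09 -0.06  1.6  -0.    1.13]
```

View pics/w8.png

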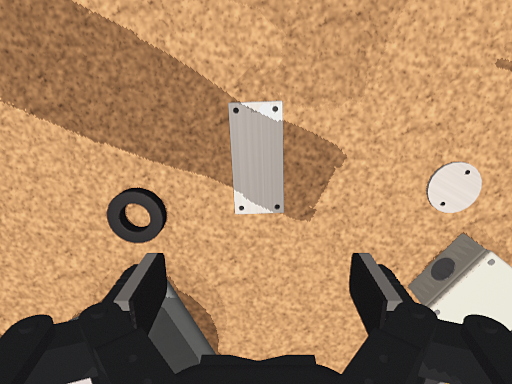

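The cover lies right side up, with plate corners at about (229,102), (282,101), (283,213) and (236,214).

Run:
```python
from h import *
p=r.snapshot("wrist")
m=r.regions_of(p,"cover")[0]["pixels"]; print(rect(p,m,.008))
C=np.array([at(p,y,x,.008)[:2] for x,y in((229,102),(282,101),(283,213),(236,214))])
a=C[0]+C[1]-C[2]-C[3]; print(C.mean(0),np.linalg.norm(a)/2,np.linalg.norm(C[0]-C[1]),np.linalg.norm(C[2]-C[3]),np.degrees(np.arctan2(a[1],a[0])))
go([*C.mean(0),.05],139.8)
# HSV-free refinement: plate edges by brightness/saturation
hsv=cv2.cvtColor(p["frame"],cv2.COLOR_RGB2HSV); g=(hsv[90:225,215:300,1]<60).astype(np.uint8)
n,l,st,c=cv2.connectedComponentsWithStats(g); k=1+st[1:,4].argmax(); M=np.zeros((384,512),bool); M[90:225,215:300]=l==k
print(st[k],rect(p,M,.008))
```

```text
(array([0.43088184, 0.31144946]), 141.11068725585938, 65.02526092529297, -39.80451965332031)
[0.43222376 0.31227783] 0.14013570027118014 0.061717030656313975 0.061113154099848785 139.70338501390313
tool [0.4288 0.3171 0.2521] psi 137.7 tilt 0.04 t 17.1 -> delta [-0.0057 -0.0014  0.2021] wz -2.1
[  13   10   56  114 5795] (array([0.43054623, 0.31234924]), 140.16952514648438, 63.701133728027344, -40.13528823852539)
```

{"name": "arm_command", "arguments": {
  "series": [
    {"x":-0.005,"y":-0.002,"z":0.04,"wx":0,"wy":0,"wz":-2.2,"hand":0.073},
    {"x":-0.005,"y":-0.002,"z":0.09,"wx":0,"wy":0,"wz":-2.2,"hand":0.073},
    {"x":-0.005,"y":-0.002,"z":0.14,"wx":0,"wy":0,"wz":-2.2,"hand":0.073},
    {"x":-0.005,"y":-0.002,"z":0.19,"wx":0,"wy":0,"wz":-2.2,"hand":0.073},
    {"x":-0.005,"y":-0.002,"z":0.225,"wx":0,"wy":0,"wz":-2.2,"hand":0.073},
    {"x":-0.005,"y":-0.002,"z":0.24,"wx":0,"wy":0,"wz":-2.2,"hand":0.073},
    {"x":-0.005,"y":-0.002,"z":0.247,"wx":0,"wy":0,"wz":-2.2,"hand":0.073},
    {"x":-0.005,"y":-0.002,"z":0.247,"wx":0,"wy":0,"wz":-2.2,"hand":0.073}
  ]
}}

```text
time_s: 17.9
tool_pos: [0.4312, 0.313, 0.0055]
tool_rot: [0.0, 0.342, 0.94, 0.0]
contact_force: [-0.0, -0.4, -0.7]
finger_gap: 0.0729
grip_force: 0.0
```

{"name": "arm_command", "arguments": {
  "series": [
    {"x":0,"y":0,"z":0.002,"wx":0,"wy":0,"wz":0,"hand":0.073},
    {"x":0,"y":0,"z":0.004,"wx":0,"wy":0,"wz":0,"hand":0.073},
    {"x":0,"y":0,"z":0.004,"wx":0,"wy":0,"wz":0,"hand":0.073}
  ]
}}

```text
time_s: 18.2
tool_pos: [0.4312, 0.3132, 0.0016]
tool_rot: [0.001, 0.342, 0.94, 0.0]
contact_force: [-0.5, -0.9, -0.2]
finger_gap: 0.0732
grip_force: 0.0
```

Run:
```python
from h import *
go([.431,.3121,0],139.9)
p=r.snapshot("wrist");save(p,"w9")
```

```text
tool [0.4312 0.3132 0.0016] psi 140.0 tilt 0.08 t 18.2 -> delta [-0.0005 -0.001   0.0016] wz 0.1
```

View pics/w9.png

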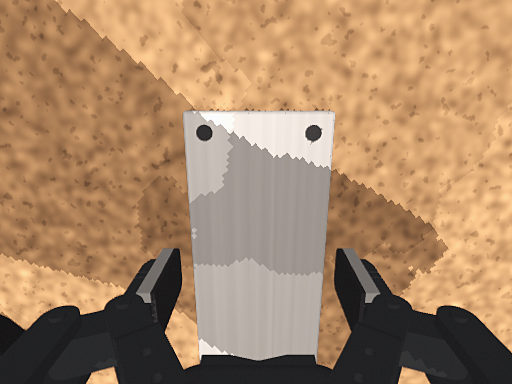

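The fingers straddle the cover evenly (edges at col 190 and 328, pads at col 180 and 338). I'll feel for the bench.

{"name": "arm_command", "arguments": {
  "series": [
    {"x":0,"y":0,"z":0.002,"wx":0,"wy":0,"wz":0,"hand":0.073},
    {"x":0,"y":0,"z":0.004,"wx":0,"wy":0,"wz":0,"hand":0.073},
    {"x":0,"y":0,"z":0.006,"wx":0,"wy":0,"wz":0,"hand":0.073},
    {"x":0,"y":0,"z":0.006,"wx":0,"wy":0,"wz":0,"hand":0.073}
  ]
}}

```text
time_s: 18.65
tool_pos: [0.4302, 0.3128, -0.0057]
tool_rot: [-0.0, 0.342, 0.94, -0.0]
contact_force: [0.4, 0.7, 0.5]
finger_gap: 0.0731
grip_force: 0.0
```

{"name": "arm_command", "arguments": {
  "series": [
    {"x":0,"y":0,"z":0.002,"wx":0,"wy":0,"wz":0,"hand":0.073},
    {"x":0,"y":0,"z":0.004,"wx":0,"wy":0,"wz":0,"hand":0.073},
    {"x":0,"y":0,"z":0.006,"wx":0,"wy":0,"wz":0,"hand":0.073},
    {"x":0,"y":0,"z":0.006,"wx":0,"wy":0,"wz":0,"hand":0.073}
  ]
}}

```text
time_s: 19.05
tool_pos: [0.4308, 0.3131, -0.0087]
tool_rot: [0.0, 0.342, 0.94, -0.0]
contact_force: [-12.3, -5.8, 28.1]
finger_gap: 0.0729
grip_force: 14.2
```

The tips meet the bench at TCP z of about -0.0085. I'll back up to about -0.004 and close.

{"name": "arm_command", "arguments": {
  "series": [
    {"x":0,"y":0,"z":-0.006,"wx":0,"wy":0,"wz":0,"hand":0.073},
    {"x":0,"y":0,"z":-0.008,"wx":0,"wy":0,"wz":0,"hand":0.073},
    {"x":0,"y":0,"z":-0.008,"wx":0,"wy":0,"wz":0,"hand":0.068},
    {"x":0,"y":0,"z":-0.008,"wx":0,"wy":0,"wz":0,"hand":0.055},
    {"x":0,"y":0,"z":-0.008,"wx":0,"wy":0,"wz":0,"hand":0.055},
    {"x":0,"y":0,"z":-0.008,"wx":0,"wy":0,"wz":0,"hand":0.055},
    {"x":0,"y":0,"z":-0.008,"wx":0,"wy":0,"wz":0,"hand":0.055}
  ],
  "squeeze": 50
}}

```text
time_s: 19.75
tool_pos: [0.4308, 0.313, -0.0028]
tool_rot: [0.0, 0.342, 0.94, 0.0]
contact_force: [-2.3, -2.2, 9.5]
finger_gap: 0.0616
grip_force: 53.2
```

{"name": "arm_command", "arguments": {
  "series": [
    {"x":0,"y":0,"z":-0.01,"wx":0,"wy":0,"wz":0,"hand":0.055},
    {"x":0,"y":0,"z":-0.03,"wx":0,"wy":0,"wz":0,"hand":0.055},
    {"x":0,"y":0,"z":-0.07,"wx":0,"wy":0,"wz":4,"hand":0.055},
    {"x":0,"y":0,"z":-0.11,"wx":0,"wy":0,"wz":10,"hand":0.055},
    {"x":0,"y":0,"z":-0.15,"wx":0,"wy":0,"wz":17,"hand":0.055},
    {"x":0,"y":0,"z":-0.19,"wx":0,"wy":0,"wz":24,"hand":0.055},
    {"x":0,"y":0,"z":-0.23,"wx":0,"wy":0,"wz":31,"hand":0.055},
    {"x":0,"y":0,"z":-0.25,"wx":0,"wy":0,"wz":38,"hand":0.055}
  ]
}}

```text
time_s: 20.55
tool_pos: [0.4312, 0.3132, 0.2504]
tool_rot: [0.001, 0.631, 0.776, 0.001]
contact_force: [0.0, -0.0, -3.2]
finger_gap: 0.0619
grip_force: 56.0
```

```bash
cat > m.py <<'E'
from h import *
p=r.snapshot("wrist"); P,R,psi,s=pose(); save(p,"w10")
Rc=np.array(p["R"])@R; c=R.T@(-np.array(p["R"]).T@p["t"]-P)   # camera in tool frame
def meas(name,psi,Zt,dots,z):
    a=np.radians(psi); g=cv2.cvtColor(cv2.imread(f"pics/{name}.png"),cv2.COLOR_BGR2GRAY).astype(float); out=[];px=[]
    for x,y in dots:
        w=g[y-4:y+5,x-4:x+5]; k=np.clip(np.percentile(w,60)-w-15,0,None); yy,xx=np.mgrid[y-4:y+5,x-4:x+5]
        u,v=(k*xx).sum()/k.sum(),(k*yy).sum()/k.sum(); px.append((round(u,1),round(v,1)))
        d=Rc.T@np.linalg.inv(p["mtx"])@[u,v,1]; out.append((c+d*((Zt-z)-c[2])/d[2])[:2])
    o=np.array(out); print(name,px,"tool-frame centre",(o.mean(0)*1000).round(1),"spacing",[round(np.linalg.norm(o[i]-o[j])*1000,1) for i,j in((0,1),(2,3),(0,2),(1,3))])
meas("w2",-17,.2514,((227,104),(277,104),(230,216),(275,216)),.046)
meas("w4",59.8,.3225,((231,113),(286,113),(234,243),(282,243)),.1885)
meas("w7",149.8,.3290,((191,152),(326,152),(195,199),(322,199)),.185)
meas("w8",137.7,.2521,((236,110),(275,109),(242,208),(277,207)),.008)
print(s["finger_gap"],s["contact_force"]); go([.5212,.0103,.25],59.8)
E
python3 m.py
```

```text
w2 [(np.float64(229.3), np.float64(106.6)), (np.float64(274.7), np.float64(106.6)), (np.float64(228.7), np.float64(214.4)), (np.float64(275.3), np.float64(216.2))] tool-frame centre [-1.2 -7.8] spacing [np.float64(47.5), np.float64(54.4), np.float64(121.4), np.float64(123.6)]
w4 [(np.float64(230.7), np.float64(112.7)), (np.float64(285.0), np.float64(113.3)), (np.float64(233.8), np.float64(243.4)), (np.float64(281.8), np.float64(243.3))] tool-frame centre [-1.8 -1.3] spacing [np.float64(45.4), np.float64(45.7), np.float64(121.1), np.float64(120.4)]
w7 [(np.float64(190.7), np.float64(152.1)), (np.float64(324.8), np.float64(152.1)), (np.float64(195.0), np.float64(198.5)), (np.float64(321.6), np.float64(199.6))] tool-frame centre [ 1.3 -1.1] spacing [np.float64(120.6), np.float64(119.2), np.float64(44.1), np.float64(45.2)]
w8 [(np.float64(235.5), np.float64(109.9)), (np.float64(274.8), np.float64(108.5)), (np.float64(241.1), np.float64(207.6)), (np.float64(276.8), np.float64(206.3))] tool-frame centre [-5.7 -2.3] spacing [np.float64(45.8), np.float64(45.9), np.float64(121.7), np.float64(121.6)]
0.061813716725433496 [-0.1609631  -0.41089742  0.62787909]
tool [0.4318 0.3135 0.2525] psi 101.3 tilt 0.35 t 20.6 -> delta [-0.3148  0.0282  0.0024] wz 41.5
```

{"name": "arm_command", "arguments": {
  "series": [
    {"x":-0.03,"y":0.003,"z":0,"wx":0,"wy":0,"wz":5,"hand":0.055},
    {"x":-0.07,"y":0.006,"z":0,"wx":0,"wy":0,"wz":10,"hand":0.055},
    {"x":-0.115,"y":0.01,"z":0,"wx":0,"wy":0,"wz":16,"hand":0.055},
    {"x":-0.16,"y":0.014,"z":0,"wx":0,"wy":0,"wz":22,"hand":0.055},
    {"x":-0.205,"y":0.018,"z":0,"wx":0,"wy":0,"wz":28,"hand":0.055},
    {"x":-0.25,"y":0.022,"z":0,"wx":0,"wy":0,"wz":34,"hand":0.055},
    {"x":-0.285,"y":0.025,"z":0,"wx":0,"wy":0,"wz":39,"hand":0.055},
    {"x":-0.305,"y":0.027,"z":0,"wx":0,"wy":0,"wz":41.5,"hand":0.055}
  ]
}}

```text
time_s: 21.4
tool_pos: [0.5203, 0.0176, 0.2452]
tool_rot: [-0.0, 0.865, 0.502, -0.001]
contact_force: [0.2, 0.1, -2.6]
finger_gap: 0.062
grip_force: 56.0
```

{"name": "arm_command", "arguments": {
  "series": [
    {"x":0.007,"y":-0.006,"z":0,"wx":0,"wy":0,"wz":0,"hand":0.055},
    {"x":0.007,"y":-0.006,"z":0,"wx":0,"wy":0,"wz":0,"hand":0.055},
    {"x":0.007,"y":-0.006,"z":0,"wx":0,"wy":0,"wz":0,"hand":0.055}
  ]
}}

```text
time_s: 21.7
tool_pos: [0.5181, 0.0301, 0.2462]
tool_rot: [-0.0, 0.863, 0.505, -0.0]
contact_force: [0.0, 0.4, -3.1]
finger_gap: 0.0619
grip_force: 56.0
```

Run:
```python
from h import *
go([.5211,.0103,.20],59.8);s=pose()[3];print(s["finger_gap"],s["contact_force"])
```

```text
tool [0.5181 0.0301 0.2462] psi 60.7 tilt 0.06 t 21.7 -> delta [-0.0158  0.0124  0.0462] wz 0.9
0.06191565821397807 [ 0.01149863  0.37504366 -3.12076506]
```

{"name": "arm_command", "arguments": {
  "series": [
    {"x":-0.016,"y":0.0125,"z":0,"wx":0,"wy":0,"wz":0.9,"hand":0.055},
    {"x":-0.016,"y":0.0125,"z":0.02,"wx":0,"wy":0,"wz":0.9,"hand":0.055},
    {"x":-0.016,"y":0.0125,"z":0.04,"wx":0,"wy":0,"wz":0.9,"hand":0.055},
    {"x":-0.016,"y":0.0125,"z":0.052,"wx":0,"wy":0,"wz":0.9,"hand":0.055},
    {"x":-0.016,"y":0.0125,"z":0.052,"wx":0,"wy":0,"wz":0.9,"hand":0.055},
    {"x":-0.016,"y":0.0125,"z":0.052,"wx":0,"wy":0,"wz":0.9,"hand":0.055}
  ]
}}

```text
time_s: 22.3
tool_pos: [0.5215, 0.0096, 0.1952]
tool_rot: [0.0, 0.868, 0.497, 0.0]
contact_force: [-0.4, 0.5, -2.2]
finger_gap: 0.0615
grip_force: 56.0
```

Run:
```python
from h import *
go([.5211,.0103,.178],59.8);s=pose()[3];print(s["finger_gap"],s["contact_force"])
p=r.snapshot("wrist");save(p,"w11");go([.5211,.0103,.178],59.8)
```

```text
tool [0.5215 0.0096 0.1952] psi 59.7 tilt 0.01 t 22.3 -> delta [ 0.0004 -0.0007  0.0172] wz -0.1
0.06151587238159111 [-0.39003837  0.51741862 -2.16233594]
tool [0.5219 0.0094 0.1958] psi 59.6 tilt 0.07 t 22.35 -> delta [ 0.0003 -0.0012  0.0178] wz -0.2
```

View pics/w11.png

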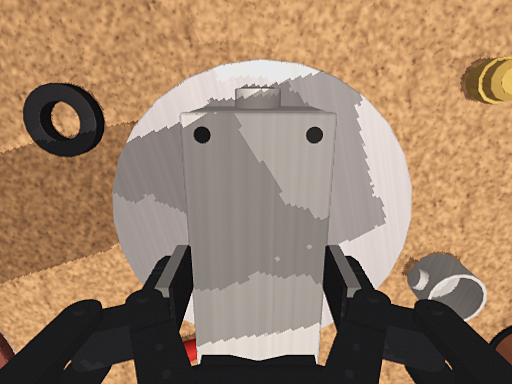

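The cover hangs level and square over the box (far edge at row 112, box spout just beyond at row 97). Lowering it gently.

{"name": "arm_command", "arguments": {
  "series": [
    {"x":0,"y":-0.001,"z":0.005,"wx":0,"wy":0,"wz":0,"hand":0.055},
    {"x":0,"y":-0.001,"z":0.009,"wx":0,"wy":0,"wz":0,"hand":0.055},
    {"x":0,"y":-0.001,"z":0.012,"wx":0,"wy":0,"wz":0,"hand":0.055},
    {"x":0,"y":-0.001,"z":0.014,"wx":0,"wy":0,"wz":0,"hand":0.055},
    {"x":0,"y":-0.001,"z":0.016,"wx":0,"wy":0,"wz":0,"hand":0.055},
    {"x":0,"y":-0.001,"z":0.016,"wx":0,"wy":0,"wz":0,"hand":0.055}
  ]
}}

```text
time_s: 22.95
tool_pos: [0.5207, 0.0097, 0.1786]
tool_rot: [0.0, 0.868, 0.497, -0.0]
contact_force: [-0.3, 0.2, -1.6]
finger_gap: 0.0617
grip_force: 56.9
```

{"name": "arm_command", "arguments": {
  "series": [
    {"x":0,"y":0,"z":0.0015,"wx":0,"wy":0,"wz":0,"hand":0.055},
    {"x":0,"y":0,"z":0.0025,"wx":0,"wy":0,"wz":0,"hand":0.055},
    {"x":0,"y":0,"z":0.0025,"wx":0,"wy":0,"wz":0,"hand":0.055},
    {"x":0,"y":0,"z":0.0025,"wx":0,"wy":0,"wz":0,"hand":0.055}
  ]
}}

```text
time_s: 23.35
tool_pos: [0.5208, 0.0097, 0.1764]
tool_rot: [0.0, 0.868, 0.497, 0.0]
contact_force: [-0.6, 0.7, -1.0]
finger_gap: 0.0617
grip_force: 57.9
```

Run:
```python
from h import *
F=[]
for i in range(6):
  s=pose()[3];F.append(s["contact_force"]);r.snapshot("wrist")
print(np.mean(F,0),s["wrist_torque"]);go([.5211,.0103,.178],59.8)
```

```text
[-0.72762063  0.22794871 -0.00525118] [-0.04038815  0.1659075   0.0155176 ]
tool [0.5208 0.0097 0.1764] psi 59.6 tilt 0.02 t 23.65 -> delta [ 0.0007 -0.0001 -0.0016] wz -0.2
```

Fully supported now. I'll release and check by the hole spacing whether it drops.

```bash
cat > d.py <<'E'
from h import *
import sys
def dots(p):
    g=p["frame"].astype(float).mean(2); out=[]
    for x0 in(185,297):
        w=g[112:158,x0:x0+34]; b=(w<75).astype(np.uint8); n,l,st,c=cv2.connectedComponentsWithStats(b); k=1+st[1:,4].argmax(); out.append([*(c[k]+[x0,112]),st[k,4]])
    return np.array(out)
D=np.mean([dots(r.snapshot("wrist")) for _ in range(2)],0); print(D.round(2),"spacing",np.linalg.norm(D[0,:2]-D[1,:2]).round(2)); go([.5211,.0103,.178],59.8)
E
python3 d.py
```

```text
[[201.5  134.46 217.  ]
 [314.05 134.54 210.  ]] spacing 112.55
tool [0.5208 0.0097 0.1763] psi 59.6 tilt 0.01 t 23.75 -> delta [ 0.0007 -0.0001 -0.0017] wz -0.2
```

{"name": "arm_command", "arguments": {
  "series": [
    {"x":0,"y":0,"z":0,"wx":0,"wy":0,"wz":0,"hand":0.064},
    {"x":0,"y":0,"z":0,"wx":0,"wy":0,"wz":0,"hand":0.068},
    {"x":0,"y":0,"z":0,"wx":0,"wy":0,"wz":0,"hand":0.076},
    {"x":0,"y":0,"z":0,"wx":0,"wy":0,"wz":0,"hand":0.076},
    {"x":0,"y":0,"z":0,"wx":0,"wy":0,"wz":0,"hand":0.076},
    {"x":0,"y":0,"z":0,"wx":0,"wy":0,"wz":0,"hand":0.076}
  ]
}}

```text
time_s: 24.35
tool_pos: [0.5207, 0.0097, 0.1763]
tool_rot: [0.0, 0.868, 0.497, -0.0]
contact_force: [-0.3, 0.7, 0.5]
finger_gap: 0.0762
grip_force: 0.0
```

```bash
python3 d.py
```

```text
[[201.6  134.09 216.5 ]
 [313.12 134.01 203.5 ]] spacing 111.52
tool [0.5207 0.0097 0.1763] psi 59.6 tilt 0.0 t 24.45 -> delta [ 0.0007  0.     -0.0017] wz -0.2
```

{"name": "arm_command", "arguments": {
  "series": [
    {"x":0,"y":0,"z":-0.02,"wx":0,"wy":0,"wz":0,"hand":0.076},
    {"x":0,"y":0,"z":-0.06,"wx":0,"wy":0,"wz":0,"hand":0.076},
    {"x":0,"y":0,"z":-0.1,"wx":0,"wy":0,"wz":0,"hand":0.076},
    {"x":0,"y":0,"z":-0.146,"wx":0,"wy":0,"wz":0,"hand":0.076},
    {"x":0,"y":0,"z":-0.146,"wx":0,"wy":0,"wz":0,"hand":0.076},
    {"x":0,"y":0,"z":-0.146,"wx":0,"wy":0,"wz":0,"hand":0.076}
  ]
}}

```text
time_s: 25.05
tool_pos: [0.5214, 0.0096, 0.3234]
tool_rot: [0.001, 0.868, 0.497, 0.001]
contact_force: [0.0, -0.4, 0.2]
finger_gap: 0.0761
grip_force: 0.0
```

```bash
cat > e.py <<'E'
from h import *
p=r.snapshot("wrist");save(p,"w12");P,R,psi,s=pose()
find(p,"cover",.178,.186);find(p,"jbox",.136,.182)
g=p["frame"].astype(float).mean(2); b=(g<80).astype(np.uint8); n,l,st,c=cv2.connectedComponentsWithStats(b)
H=[c[k] for k in range(1,n) if 12<st[k,4]<80 and 200<c[k][0]<310 and 80<c[k][1]<260]
for z in(.184,.187,.190):
  X=np.array([at(p,v,u,z) for u,v in H]); T=(X-P)@R
  print(z,np.round(H,1).tolist(),(T[:,:2]*1000).round(1).tolist(),(T.mean(0)*1000).round(1))
go([.5211,.0103,.178],59.8)
E
python3 e.py
```

```text
cover place 0.55 [177. 257.] [0.5217 0.0097 0.178 ]
cover rect 0.68 [221.5, 100.8, 73.2, 150.0] (array([0.52093817, 0.00803744]), 140.4853515625, 64.97691345214844, 60.000938415527344)
0.184 [[229.2, 111.4], [283.1, 111.4], [232.6, 240.9], [280.3, 240.9]] [[60.0, -22.7], [60.0, 23.5], [-62.6, -22.7], [-62.7, 23.8]] [ -1.3   0.5 137.9]
0.187 [[229.2, 111.4], [283.1, 111.4], [232.6, 240.9], [280.3, 240.9]] [[60.2, -22.4], [60.2, 23.3], [-61.1, -22.5], [-61.2, 23.6]] [ -0.5   0.5 134.9]
0.19 [[229.2, 111.4], [283.1, 111.4], [232.6, 240.9], [280.3, 240.9]] [[60.4, -22.2], [60.4, 23.0], [-59.7, -22.2], [-59.7, 23.4]] [  0.4   0.5 131.9]
tool [0.5202 0.0099 0.3209] psi 59.6 tilt 0.12 t 25.3 -> delta [0.0009 0.0008 0.1429] wz -0.2
```

{"name": "arm_command", "arguments": {
  "series": [
    {"x":0,"y":0,"z":0.03,"wx":0,"wy":0,"wz":0,"hand":0},
    {"x":0,"y":0,"z":0.06,"wx":0,"wy":0,"wz":0,"hand":0},
    {"x":0,"y":0,"z":0.09,"wx":0,"wy":0,"wz":0,"hand":0},
    {"x":0,"y":0,"z":0.11,"wx":0,"wy":0,"wz":0,"hand":0},
    {"x":0,"y":0,"z":0.125,"wx":0,"wy":0,"wz":0,"hand":0},
    {"x":0,"y":0,"z":0.129,"wx":0,"wy":0,"wz":0,"hand":0},
    {"x":0,"y":0,"z":0.131,"wx":0,"wy":0,"wz":0,"hand":0},
    {"x":0,"y":0,"z":0.131,"wx":0,"wy":0,"wz":0,"hand":0}
  ]
}}

```text
time_s: 26.1
tool_pos: [0.5211, 0.0096, 0.192]
tool_rot: [0.0, 0.868, 0.497, 0.0]
contact_force: [0.2, -0.2, 0.1]
finger_gap: 0.0004
grip_force: 0.0
```

{"name": "arm_command", "arguments": {
  "series": [
    {"x":0,"y":0,"z":0.002,"wx":0,"wy":0,"wz":0,"hand":0},
    {"x":0,"y":0,"z":0.004,"wx":0,"wy":0,"wz":0,"hand":0},
    {"x":0,"y":0,"z":0.005,"wx":0,"wy":0,"wz":0,"hand":0},
    {"x":0,"y":0,"z":0.005,"wx":0,"wy":0,"wz":0,"hand":0},
    {"x":0,"y":0,"z":0.005,"wx":0,"wy":0,"wz":0,"hand":0}
  ]
}}

```text
time_s: 26.6
tool_pos: [0.5208, 0.0097, 0.1864]
tool_rot: [0.0, 0.868, 0.497, -0.0]
contact_force: [0.1, -0.3, 0.0]
finger_gap: 0.0001
grip_force: 0.0
```

```bash
cat > f.py <<'E'
from h import *
F=[];Z=[]
for i in range(8):
  P,R,_,s=pose();F.append(s["contact_force"][2]);Z.append(P[2]);r.snapshot("top")
f,z=np.mean(F),np.mean(Z);print("Fz",f.round(2),"z",z.round(4),"surface unloaded",(z+max(f,0)/700).round(4),s["time_s"],s["finger_gap"])
E
python3 f.py
```

```text
Fz 0.33 z 0.1863 surface unloaded 0.1868 26.95 -0.0004832161127472722
```

{"name": "arm_command", "arguments": {
  "series": [
    {"x":0,"y":0,"z":0.002,"wx":0,"wy":0,"wz":0,"hand":0},
    {"x":0,"y":0,"z":0.004,"wx":0,"wy":0,"wz":0,"hand":0},
    {"x":0,"y":0,"z":0.004,"wx":0,"wy":0,"wz":0,"hand":0},
    {"x":0,"y":0,"z":0.004,"wx":0,"wy":0,"wz":0,"hand":0},
    {"x":0,"y":0,"z":0.004,"wx":0,"wy":0,"wz":0,"hand":0}
  ]
}}

```text
time_s: 27.5
tool_pos: [0.5209, 0.0097, 0.1824]
tool_rot: [0.0, 0.868, 0.497, 0.0]
contact_force: [1.6, -0.1, 2.3]
finger_gap: 0.0
grip_force: 1.2
```

```bash
python3 f.py
```

```text
Fz 2.4 z 0.1824 surface unloaded 0.1858 27.85 -0.0003776477222796003
```

{"name": "arm_command", "arguments": {
  "series": [
    {"x":0,"y":0,"z":-0.02,"wx":0,"wy":0,"wz":0,"hand":0},
    {"x":0,"y":0.04,"z":-0.03,"wx":0,"wy":0,"wz":0,"hand":0},
    {"x":0,"y":0.075,"z":-0.03,"wx":0,"wy":0,"wz":0,"hand":0},
    {"x":0,"y":0.075,"z":-0.01,"wx":0,"wy":0,"wz":0,"hand":0},
    {"x":0,"y":0.075,"z":0.02,"wx":0,"wy":0,"wz":0,"hand":0},
    {"x":0,"y":0.075,"z":0.035,"wx":0,"wy":0,"wz":0,"hand":0},
    {"x":0,"y":0.075,"z":0.042,"wx":0,"wy":0,"wz":0,"hand":0},
    {"x":0,"y":0.075,"z":0.042,"wx":0,"wy":0,"wz":0,"hand":0}
  ]
}}

```text
time_s: 28.7
tool_pos: [0.5847, -0.028, 0.1396]
tool_rot: [-0.001, 0.868, 0.497, -0.001]
contact_force: [0.2, 0.1, 0.5]
finger_gap: -0.0004
grip_force: 0.0
```

{"name": "arm_command", "arguments": {
  "series": [
    {"x":0,"y":0,"z":0.002,"wx":0,"wy":0,"wz":0,"hand":0},
    {"x":0,"y":0,"z":0.004,"wx":0,"wy":0,"wz":0,"hand":0},
    {"x":0,"y":0,"z":0.006,"wx":0,"wy":0,"wz":0,"hand":0},
    {"x":0,"y":0,"z":0.008,"wx":0,"wy":0,"wz":0,"hand":0},
    {"x":0,"y":0,"z":0.008,"wx":0,"wy":0,"wz":0,"hand":0},
    {"x":0,"y":0,"z":0.008,"wx":0,"wy":0,"wz":0,"hand":0}
  ]
}}

```text
time_s: 29.3
tool_pos: [0.5858, -0.0283, 0.1327]
tool_rot: [0.0, 0.868, 0.497, 0.0]
contact_force: [2.4, -0.1, 2.0]
finger_gap: 0.0002
grip_force: 1.1
```

```bash
python3 f.py
```

```text
Fz 2.45 z 0.1326 surface unloaded 0.1361 29.65 9.365330911090714e-06
```

Cover top minus platform is 49.7 mm, and a seated cover should give 50 mm, so it is seated. Now backing off.

{"name": "arm_command", "arguments": {
  "series": [
    {"x":0,"y":0,"z":-0.02,"wx":0,"wy":0,"wz":0,"hand":0},
    {"x":0,"y":0,"z":-0.06,"wx":0,"wy":0,"wz":0,"hand":0},
    {"x":0,"y":0,"z":-0.1,"wx":0,"wy":0,"wz":0,"hand":0},
    {"x":0,"y":-0.04,"z":-0.15,"wx":0,"wy":0,"wz":0,"hand":0},
    {"x":0,"y":-0.075,"z":-0.19,"wx":0,"wy":0,"wz":0,"hand":0},
    {"x":0,"y":-0.075,"z":-0.19,"wx":0,"wy":0,"wz":0,"hand":0},
    {"x":0,"y":-0.075,"z":-0.19,"wx":0,"wy":0,"wz":0,"hand":0}
  ]
}}

```text
time_s: 30.4
tool_pos: [0.5207, 0.0102, 0.3246]
tool_rot: [0.001, 0.868, 0.497, 0.001]
contact_force: [0.8, -0.1, 0.7]
finger_gap: 0.0003
grip_force: 0.0
```

```bash
sed -i 's/w12/w13/' e.py; python3 e.py; python3 -c "
from station import r
print(r.hand_in())"
```

```text
cover place 0.83 [178. 260.] [0.5236 0.0076 0.178 ]
cover rect 0.83 [222.5, 100.5, 72.7, 148.4] (array([0.52118164, 0.00908059]), 138.4890899658203, 63.66658401489258, 59.64702606201172)
cover rect 0.32 [168.9, 69.4, 187.0, 182.5] (array([0.52976648, 0.01690105]), 169.34983825683594, 163.57785034179688, -34.46253204345703)
jbox rect 0.77 [246.7, 91.4, 24.4, 9.0] (array([0.55920526, 0.07352977]), 19.69921112060547, 8.147858619689941, -30.360454559326172)
0.184 [[230.6, 111.7], [284.4, 111.8], [234.0, 240.6], [281.3, 240.7]] [[59.8, -22.6], [59.7, 23.7], [-62.8, -22.4], [-62.9, 23.9]] [ -1.5   0.6 138.3]
0.187 [[230.6, 111.7], [284.4, 111.8], [234.0, 240.6], [281.3, 240.7]] [[60.0, -22.4], [59.9, 23.4], [-61.3, -22.2], [-61.4, 23.6]] [ -0.7   0.6 135.3]
0.19 [[230.6, 111.7], [284.4, 111.8], [234.0, 240.6], [281.3, 240.7]] [[60.2, -22.2], [60.1, 23.2], [-59.8, -22.0], [-59.9, 23.4]] [1.000e-01 6.000e-01 1.323e+02]
tool [0.5207 0.0094 0.3199] psi 59.6 tilt 0.19 t 30.65 -> delta [0.0012 0.0003 0.1419] wz -0.2
the job is handed in; nothing more can be done
None
```

I handed the job in at about 31 s; the box, transformer and cover are stacked on the scale, and a touch probe put the cover top 49.7 mm above the platform (50 mm when seated), but the hand-in returned no verdict.

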